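# Load the sample stage and lock it

### The arm

A 6-joint arm with a two-finger parallel gripper is mounted at the origin on the work surface. World frame = base frame: x ahead of the robot, y to its left, z up, the work surface at z = 0. Lengths are in m, angles in rad, forces in N, time in s.
With the tool pointing down it reaches from about 0.325 to 0.85 m from the base axis. Payload 15.5 kg.
Tool frame: the origin (TCP) lies midway between the tips of the shut fingers; the grasp point (between the pads) lies 19 mm behind it (hold_point_z is the distance from the TCP to the grasp point, in m); z points along the fingers, y is the line along which they close (so a half turn about z gives the same grasp; the last joint's range is limited). The gripper opens to 91 mm and grips with 3 to 60 N. Pads are 32 mm wide; open, the fingers measure 118 mm over their backs; the gripper's body (76 mm by 178 mm) begins 60 mm behind the grasp point.
Start: joints at [1.05, 0.494, 1.345, -0, 1.302, -0.096], TCP at [0.258, 0.569, 0.214] pointing down, gripper open.
Joint ranges: [-2.91, 2.91], [-0.82, 2.16], [0.22, 2.67], [-1.22, 4.37], [0.12, 2.79], [-3.08, 3.08]. Speed limits (rad/s): [1.89, 1.89, 2.57, 3.01, 3.01, 3.01].

### API

Orientations are given as a rotation vector (axis times angle).
In Python, from rig import * gives the robot as it stands. Calls block until the motion is done:
- move_to(position, orientation): joint-space move of the TCP to a pose.
- line_to(position, frame=None, rate=0.15, threshold=None): straight line of the TCP; frame=None keeps the orientation; rate is the mean speed in m/s. With threshold (N) it stops when the force on the tool has changed by that much, and returns True; else False.
- set_joints(angles): joint-space move.
- set_gripper(opening, f_grip=None): opening from 0.0 (shut) to 1.0 (fully open); f_grip is the grip in N (None keeps the last); returns when the fingers have stopped.
- wait(seconds).
- ik(position, orientation): joint angles nearest the present ones, or None.
- capture(name): name is "scene" or "top"; returns a dict with "image" (420x560x3 uint8, red, green, blue), "vfov" (degrees; the focal length in pixels is half the picture's height over the tangent of half this angle, whatever the lens; pixels are square), "cx", "cy" (the principal point, pixels), "origin" and "orientation" of the camera in the world. Camera axes: x right, y down, z forward; pixel columns grow to the right and rows downward; lengths in m; the calibration is good to about 2 mm. A picture is of the moment at which its call begins. There is no depth.
A pose or a line that the arm cannot do raises Unreachable and nothing moves.
- finish_job(): hands the job in; it is judged then, once.
Readings, each from a call of its own:
- read_time(): time.
- read_joint_pos(): joint angles.
- read_qd(): joint speeds.
- read_effort(): joint torques, N m.
- read_position(): TCP position.
- read_ee_rot(): TCP orientation.
- read_force(): force on the tool from outside, world axes, zero at the start.
- read_moment(): the same for the moment, N m.
- read_finger_gap(): opening from 0.0 (shut) to 1.0 (fully open).
- read_grip_force(): force on a finger pad.
Only numpy, scipy, OpenCV 4.12 (cv2) and the standard library are available. Lean on these libraries where they do the work, as an engineer would, in place of code of your own. Each camera call takes 0.05 s, during which the arm holds its last target. There are 200 camera calls.

### The job

Pull the sample stage's retaining slide fully out by its knob, set the large round mount in the round pocket and the large square mount in the square pocket, each fully down and flush with its nest, then push the slide fully home over them. The two smaller mounts and everything else on the bench stay where they are.

Things in the scene. Friction and masses are not known exactly. Their poses are not given: they have to be found in the camera images.
- mount_round: Loose. Plain aluminium sample mount: round, 46 diameter, flange 8 thick with a round, 16 diameter grip stub, 26 tall, standing on its centre (34 tall in all). Origin: centre of the underside; z up. The larger of the two round mounts.
- mount_square: Loose. Plain aluminium sample mount: square, 46 x 46, flange 8 thick with a square, 16 x 16 (faces parallel to the flange's) grip stub, 26 tall, standing on its centre (34 tall in all). Origin: centre of the underside; z up. x, y along its edges. The larger of the two square mounts.
- small_round: Loose. Plain aluminium sample mount: round, 34 diameter, flange 8 thick with a round, 16 diameter grip stub, 26 tall, standing on its centre (34 tall in all). Origin: centre of the underside; z up. To be left alone.
- small_square: Loose. Plain aluminium sample mount: square, 34 x 34, flange 8 thick with a square, 16 x 16 grip stub, 26 tall, standing on its centre (34 tall in all). Origin: centre of the underside; z up. To be left alone.
- nest_round: Fixed white plastic nest, 70 x 70 x 14, lying on the stage bed, in the left or the right of its two places. In its top is a round pocket, 48 diameter, 8 deep, its rim chamfered 2 mm, its floor dark. Origin: centre of the nest's underside; x, y along its edges; z up.
- nest_square: Fixed white plastic nest, 70 x 70 x 14, lying on the stage bed, in the left or the right of its two places. In its top is a square pocket, 48 x 48, edges parallel to the nest's, 8 deep, its rim chamfered 2 mm, its floor dark. Origin: centre of the nest's underside; x, y along its edges; z up.
- nest_round_floor (a point): Centre of the floor of the round pocket, 8 below the nest's top face (which is 34 above the table).
- nest_square_floor (a point): Centre of the floor of the square pocket, 8 below the nest's top face.
- stage: Fixed steel bed, 20 tall, from x = -90 to +45 and y = -100 to +100 of its frame; the nests stand on it, centred at x = 0, y = +40 and -40. Origin on the table between the nests' centres; -x is its front with the knob, z up. Bushing block at x = -90 to -78, y = -17 to +17, 52 above the table; side strips at y = +-92, x = -35 to +35, 32 above the table.
- latch (a joint): Travel of the retaining slide in m: 0 = home (its bar lies 2 mm over the nests, across the front 8 mm of both pockets, barring them), 0.035 = fully out, along the stage's -x. Stiff, about 2.5 N; stays where left. Bar 22 x 166 x 8, centred at stage x = -26 when home, 36 to 44 above the table; a rod 10 thick joins it to the knob.
- latch_knob (a point): Centre of the slide's black knob, a cylinder 24 diameter, 24 long, lying along the stage's x axis, 40 above the table; at stage x = -112 when home; moves with the slide.
- vial_a: Loose. Amber vial, 26 diameter, 45 tall, upright. Origin: centre of underside.
- vial_b: Loose. Amber vial, 26 diameter, 45 tall, upright. Origin: centre of underside.
- reagent: Loose. White reagent bottle, 66 diameter, 150 tall, upright. Origin: centre of underside.
- beaker: Loose. Clear plastic beaker, 68 diameter, 90 tall, upright. Origin: centre of underside.
- driver: Loose. Screwdriver, 170 long, lying along its x axis. Origin under its middle.
- column: Fixed dispenser column on a 60 x 60 foot, 54 diameter at its top, 270 tall, at a back corner; behind it a fixed blue and white instrument, up to 185 tall, fills the back of the table from 0.81 m ahead of the robot base. Origin: centre of the foot's underside.
- reservoir: Fixed open white reservoir, 60 x 90 x 50 tall, at the other back corner. Origin: centre of underside.
Mind the look-alikes: they are no part of the job. What is shaped like the mount_square but orange is not meant. Leave any orange look-alike of the mount_round alone.

How it is judged:
By the outcome, as a careful person would: the job done as asked, in the order asked, and still so for the second after the job is handed in, with the robot touching nothing.
It also fails if it takes over 72 s, if anything falls off the work surface, if the arm or the gripper's body presses on something with over 40 N, if the wrist force passes 120 N, or if a joint passes its speed limit or range.

## Working session

There is one attempt and no reset: what is moved stays moved. The work goes in short steps, each a Python script; the robot and the scene stay as the last script left them, time stands still between calls to the robot, and variables do not carry over. Pictures are saved under pics/ and viewed, at most 10 in all, crops included, and the job is handed in when it is done.

```bash
mkdir -p pics; ls; python3 - <<'E'
from rig import *
import cv2
for n in("scene","top"):
    c=capture(n); cv2.imwrite(f"pics/{n}0.png",c["image"][:,:,::-1])
    print(n,c["vfov"],c["cx"],c["cy"],c["origin"],c["orientation"])
print(read_ee_rot(),read_time())
E
```

```text
pics
scene 57.366285672133365 280.8836907509715 208.03493138268237 [1.07848561 0.33980923 0.71769313] [-1.29481915 -2.24442518  0.933357  ]
top 53.01220404085183 274.32472757236116 204.70563299687507 [0.39568466 0.00847113 1.07492213] [-2.17975935  2.17696604 -0.1503137 ]
[-6.63769056e-01 -3.07036260e+00  1.60352653e-03] 0.1
```

View pics/scene0.png

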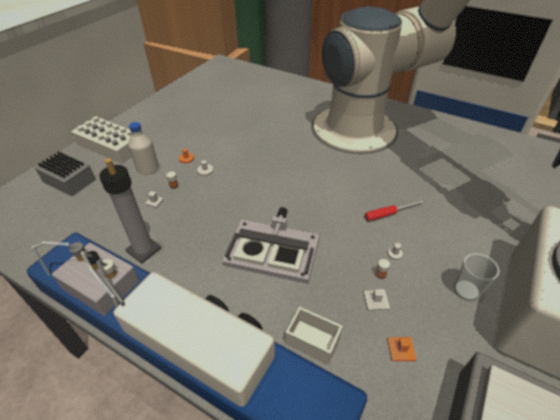

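View pics/top0.png

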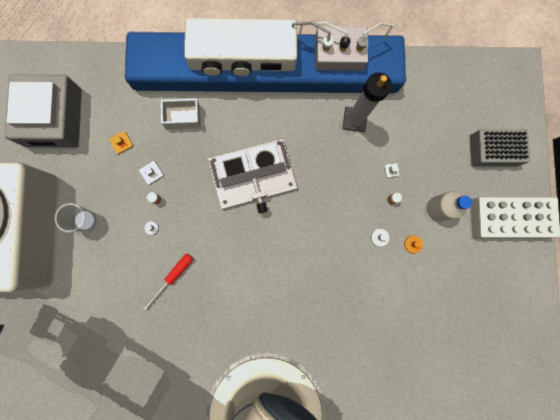

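The views show the stage at top px (255,175) with its knob at (262,206) facing the robot. The large white square is at (151,173) and the large white round at (381,238). The small ones are at (151,228) and (392,170), and the orange look-alikes at (121,142) and (414,244). Next I'll enlarge these.

```bash
python3 - <<'E'
import cv2,numpy as np
t=cv2.imread("pics/top0.png"); s=cv2.imread("pics/scene0.png")
def crop(im,u,v,w,h,k): return cv2.resize(im[v:v+h,u:u+w],None,fx=k,fy=k,interpolation=cv2.INTER_CUBIC)
a=crop(t,200,135,100,85,4)   #400x340
b=crop(s,210,200,100,85,4)
c=crop(t,130,155,40,40,5);d=crop(t,362,218,40,40,5);e=crop(s,355,280,40,40,5);f=crop(s,185,150,40,40,5)
cv2.imwrite("pics/c1.png",np.vstack([np.hstack([a,b]),np.hstack([c,d,e,f])]))
E
```

```text
(no output)
```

View pics/c1.png

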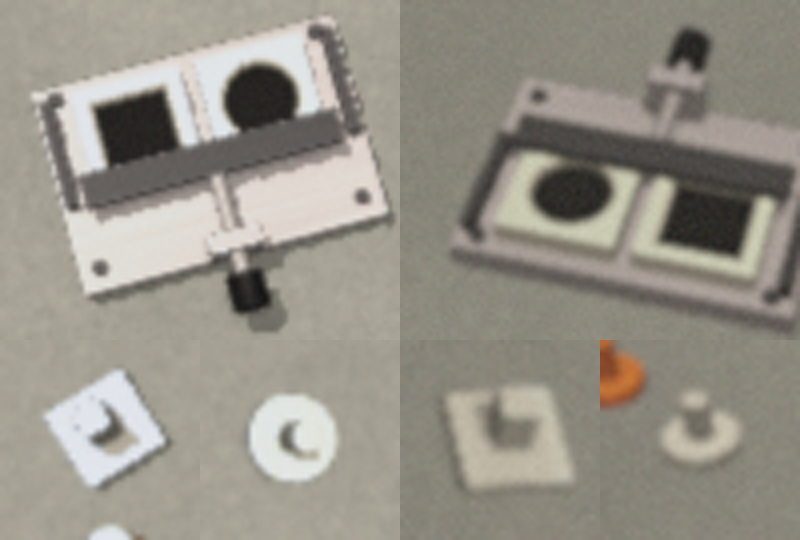

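Top crop: the stage bed corners are at about (33,93), (335,15), (392,212) and (88,298), with the knob at (249,291). The square pocket is on the left (+y) and the round pocket on the right. Both mounts show cleanly against the bench.

```bash
cat >h.py <<'E'
from rig import *
import numpy as np,cv2
from scipy.spatial.transform import Rotation as R
def ray(c,uv,z):
    uv=np.atleast_2d(np.array(uv,float)); f=c["image"].shape[0]/2/np.tan(np.radians(c["vfov"]/2))
    d=np.c_[(uv[:,0]-c["cx"])/f,(uv[:,1]-c["cy"])/f,np.ones(len(uv))]@R.from_rotvec(c["orientation"]).as_matrix().T
    o=np.array(c["origin"]); return (o+d*((z-o[2])/d[:,2])[:,None])[:,:2]
def down(yaw): # tool x at yaw, z down; y = yaw-90
    return (R.from_euler('z',yaw)*R.from_euler('x',np.pi)).as_rotvec()
def blob(c,u,v,r,th,k=4,dark=False):
    im=c["image"][v-r:v+r,u-r:u+r].astype(np.float32).mean(2)
    im=cv2.resize(im,None,fx=k,fy=k,interpolation=cv2.INTER_CUBIC)
    m=((im<th) if dark else (im>th)).astype(np.uint8)
    cs,_=cv2.findContours(m,cv2.RETR_EXTERNAL,cv2.CHAIN_APPROX_NONE)
    q=max(cs,key=cv2.contourArea)[:,0].astype(float)
    return (q+.5)/k-.5+[u-r,v-r]
E
python3 - <<'E'
from h import *
t=capture("top");s=capture("scene")
g=lambda c,u,v:c["image"][v-2:v+3,u-2:u+3].mean()
# stage corners, top & scene (z=.02)
ct=np.array([[33,93],[335,15],[392,212],[88,298]])/4+[199.6,134.6]
P=ray(t,ct,.02);print("corners",P.round(4).tolist(),[np.linalg.norm(P[i]-P[(i+1)%4]).round(4) for i in range(4)])
print("knob",ray(t,np.array([249,291])/4+[199.6,134.6],.046),ray(s,np.array([688,48])/4+[109.6,199.6],.045))
for n,c,u,v,th in(("sq",t,151,173,None),("rd",t,381,238,None),("sq",s,376,299,None),("rd",s,205,168,None)):
    bg=np.median(c["image"][v-20:v+20,u-20:u+20].mean(2)); mx=np.percentile(c["image"][v-8:v+8,u-8:u+8].mean(2),90)
    q=blob(c,u,v,15,(bg+mx)/2)
    w=ray(c,q,.008).astype(np.float32)
    print(n,bg,mx,"rect",cv2.minAreaRect(w*1000),"circ",cv2.minEnclosingCircle(w*1000),"ell",cv2.fitEllipse(w*1000)[0])
print(down(0),read_joint_pos())
E
```

```text
corners [[0.6309, 0.1474], [0.6831, -0.0448], [0.5555, -0.0806], [0.5002, 0.1108]] [np.float64(0.1991), np.float64(0.1326), np.float64(0.1993), np.float64(0.1358)]
knob [[0.50216369 0.00981475]] [[0.50153061 0.00941402]]
sq 158.66666666666666 229.66666666666666 rect ((595.6375122070312, 294.4638977050781), (45.43062973022461, 45.783164978027344), 32.83567428588867) circ ((595.9703369140625, 294.3009338378906), 30.668228149414062) ell (595.811767578125, 294.4283447265625)
rd 158.0 226.66666666666666 rect ((430.7899475097656, -291.4749755859375), (43.62346649169922, 43.330657958984375), 88.52828216552734) circ ((431.0468444824219, -291.4437255859375), 22.61899185180664) ell (430.9054260253906, -291.431396484375)
sq 131.33333333333334 182.0 rect ((593.5313110351562, 294.5835876464844), (46.93814468383789, 45.38813018798828), 33.03209686279297) circ ((593.5980224609375, 294.8760070800781), 30.82242774963379) ell (594.0700073242188, 295.3714904785156)
rd 131.0 185.0 rect ((430.4254150390625, -290.32818603515625), (40.9573974609375, 45.18202209472656), 48.13001251220703) circ ((428.3785400390625, -291.88671875), 23.146989822387695) ell (429.4789733886719, -291.4580078125)
[3.14159265 0.         0.        ] [ 1.04949725e+00  4.93940157e-01  1.34585722e+00  1.58757899e-05
  1.30250833e+00 -9.54974061e-02]
```

```bash
cat >>h.py <<'E'
YAW=0.269; X=np.array([np.cos(YAW),np.sin(YAW)]);Y=np.array([-X[1],X[0]]);O=np.array([.6141,.0392])
def best(p,yaw,step=np.pi):
    q0=np.array(read_joint_pos()); c=[]
    for k in range(-3,4):
        r=down(yaw+k*step); q=ik(p,r)
        if q is not None: c.append((np.abs(np.array(q)-q0)[5]+.3*abs(q[5]),tuple(r)))
    return np.array(min(c)[1])
E
python3 - <<'E'
from h import *
k=np.array([.503,.0088]); p=[*k,.12]
set_gripper(.5); r=best(p,YAW); print(r)
move_to(p,r); print(read_time(),read_joint_pos())
print(line_to([*k,.021],rate=.12,threshold=15))
set_gripper(0,30); print("gap",read_finger_gap()*91,read_force())
print(line_to([*(k-.042*X),.021],rate=.05,threshold=15), read_force())
print((np.array(read_position()[:2])-k)@X,read_time())
set_gripper(.5); e=read_position(); line_to([e[0],e[1],.13],rate=.2)
move_to([.40,-.2,.2],r)
t=capture("top");s=capture("scene")
a=cv2.resize(t["image"][130:225,200:300],None,fx=4,fy=4,interpolation=2);b=cv2.resize(s["image"][195:290,210:310],None,fx=4,fy=4,interpolation=2)
cv2.imwrite("pics/c2.png",np.hstack([a,b])[:,:,::-1]);print(read_time())
np.savez("v.npz",t=t,s=s)
E
```

```text
[3.11321937e+00 4.21271375e-01 2.57954321e-17]
3.2333 [-1.00049486e-01  4.47979804e-01  1.75287868e+00  1.46721702e-04
  9.40488457e-01  1.20015351e+00]
False
gap 23.106953554458148 [-4.13176274 14.43067794  7.65059035]
True [0.63602208 4.46623027 4.70356757]
-0.031797766640702566 5.325
7.5583
```

View pics/c2.png

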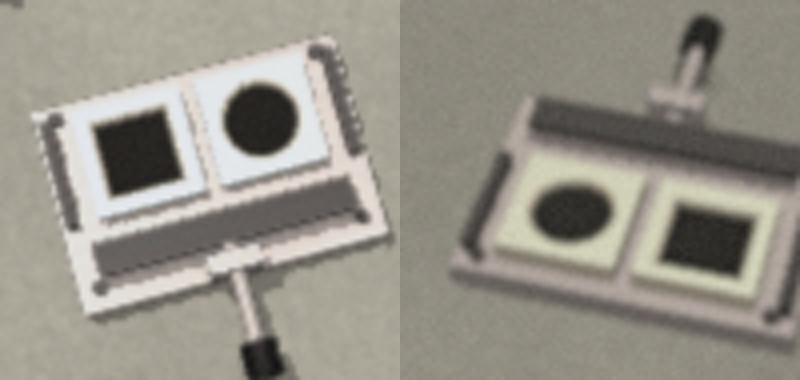

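```bash
python3 - <<'E'
from h import *
d=np.load("v.npz",allow_pickle=True);t=d["t"].item();s=d["s"].item()
t0=dict(t);t0["image"]=cv2.imread("pics/top0.png");s0=dict(s);s0["image"]=cv2.imread("pics/scene0.png")
for n,c,pts in(("top",t,((234,168),(265,160))),("scene",s,((386-99,253),(353-100,248)))):
  for u,v in pts:
    q=blob(c,u,v,14,110,dark=True); w=(ray(c,q,.029)*1000).astype(np.float32)
    print(n,cv2.minAreaRect(w),cv2.fitEllipse(w), "stage",((np.array(cv2.minAreaRect(w)[0])/1000-O)@np.c_[X,Y]*1000).round(1))
# knob
for c,u,v in((t0,262,207),(t,265,219),(s0,282,212),(s,285,205)):
    q=blob(c,u,v,10,60,dark=True); w=ray(c,q,.045); m=cv2.minAreaRect((w*1000).astype(np.float32)); print("knob",np.array(m[0]).round(1),np.array(m[1]).round(1),((np.array(m[0])/1000-O)@np.c_[X,Y]*1000).round(1))
E
```

```text
top ((604.1854858398438, 80.35205078125), (46.338375091552734, 46.157875061035156), 15.680816650390625) ((604.0570678710938, 80.25350952148438), (52.9266357421875, 53.37558364868164), 143.91685485839844) stage [ 1.4 42.3]
top ((625.9226684570312, 2.8485641479492188), (45.04511260986328, 44.878231048583984), 0.25818848609924316) ((625.640380859375, 2.906052350997925), (44.8960075378418, 45.3236083984375), 34.80317687988281) stage [  1.7 -38.2]
scene ((600.9255981445312, 79.35464477539062), (43.474918365478516, 46.1469841003418), 15.483991622924805) ((601.0543212890625, 79.3527603149414), (48.57502746582031, 53.850345611572266), 14.548633575439453) stage [-2.  42.2]
scene ((623.2247924804688, 2.3654518127441406), (40.70711135864258, 45.173274993896484), 30.064979553222656) ((622.6795654296875, 2.0301451683044434), (40.993629455566406, 45.06378936767578), 36.290130615234375) stage [ -1.  -37.9]
knob [502.4   9.9] [24.7 22.3] [-115.4    1.4]
knob [471.9   1.8] [23.8 22.1] [-147.     1.7]
knob [501.9  11.2] [29.2 19.4] [-115.6    2.8]
knob [473.4   3.7] [33.3 19.5] [-145.1    3.2]
```

```bash
sed -i 's/^YAW=0.269/YAW=0.275/; s/O=np.array(.*/O=np.array([.6135,.0412])/' h.py; python3 - <<'E'
from h import *
k=O-.1445*X; p=[*k,.12]; r=best(p,YAW)
move_to(p,r); print(line_to([*k,.021],rate=.12,threshold=15))
set_gripper(0,30); print("gap",read_finger_gap()*91,np.array(read_force()).round(1), np.array(read_force())[:2]@Y)
for i in range(1,5):
    hit=line_to([*(k-.002*i*X),.021],rate=.03,threshold=20); f=np.array(read_force())
    print(hit,((np.array(read_position()[:2])-k)@X*1000).round(2),f.round(1),f[:2]@X)
    if hit or f[:2]@X>18: break
set_gripper(.5); e=read_position(); line_to([e[0],e[1],.12],rate=.2)
move_to([.40,-.2,.2],r)
t=capture("top");s=capture("scene")
for c,u,v in((t,265,220),(s,285,204)):
    q=blob(c,u,v,10,60,dark=True); w=ray(c,q,.045); m=cv2.minAreaRect((w*1000).astype(np.float32)); print("knob",np.array(m[0]).round(1),np.array(m[1]).round(1),((np.array(m[0])/1000-O)@np.c_[X,Y]*1000).round(1))
print(read_time())
E
```

```text
False
gap 23.288673634873174 [-0.9  4.1  5. ] 4.182622914346545
False 0.12 [ 9.1 14.2 -3.4] 12.614599018211415
False -0.01 [ 18.7  23.7 -10.7] 24.42717941480923
knob [472.    1.8] [23.8 22. ] [-146.9    0.5]
knob [474.1   3.7] [34.4 19.3] [-144.4    1.8]
12.6167
```

```bash
python3 - <<'E'
from h import *
t=capture("top");s=capture("scene")
t0=dict(t);t0["image"]=cv2.imread("pics/top0.png");s0=dict(s);s0["image"]=cv2.imread("pics/scene0.png")
def proj(c,P):
    f=210/np.tan(np.radians(c["vfov"]/2)); q=(P-np.array(c["origin"]))@R.from_rotvec(c["orientation"]).as_matrix()
    return np.c_[q[:,0]/q[:,2]*f+c["cx"],q[:,1]/q[:,2]*f+c["cy"]].astype(np.float32)
xs=np.arange(-95,10,.5)/1000
for n,c in(("t0",t0),("t",t),("s0",s0),("s",s)):
  for y in(-.06,-.03,.03,.06):
    P=np.c_[O+xs[:,None]*X+y*Y,np.full(len(xs),.044)]; uv=proj(c,P)
    v=cv2.remap(c["image"].astype(np.float32).mean(2),uv[None,:,0],uv[None,:,1],cv2.INTER_LINEAR)[0]
    j=np.where(np.diff((v<130).astype(int)))[0]; print(n,y,(xs[j]*1000).tolist(),v[::12].astype(int))
E
```

```text
t0 -0.06 [-93.0, -45.0, -19.5, -12.5, 8.0] [102 212 214 216 216 217 216 210 144  91  91  91  92 172 116  70  68 112]
t0 -0.03 [-92.5, -44.5] [ 98 209 213 215 217 216 217 209 142  92  94  92  92  50  37  36  35  36]
t0 0.03 [-92.5, -44.5] [104 201 218 218 219 217 220 218 150 103  95  93  95  66  37  34  36  35]
t0 0.06 [-92.5, -44.5] [ 98 203 219 220 220 219 222 216 146  99  97  95  95  68  44  50  48  48]
t -0.06 [-93.0, -75.5, -51.0, -12.0, 8.0] [105 214 212 145  92  93  92  99 203 155 197 230 229 205 119  69  67 112]
t -0.03 [-92.5, -75.5, -51.0, -23.0] [ 99 213 207 144  85  95  93  99 210 166 203 228 134  37  39  36  37  35]
t 0.03 [-92.5, -74.5, -51.5, -25.0] [106 203 218 148  91  97  96 104 214 184 194 227  72  37  33  36  36  36]
t 0.06 [-92.5, -74.0, -51.0, -24.5] [100 206 212 145 101  99  98 103 206 182 188 228  80  47  47  50  47  49]
s0 -0.06 [-42.0, -14.0] [133 132 130 131 138 157 159 162 160 120  75  72  71  83 173 182 163 149]
s0 -0.03 [-79.0, -75.5, -42.0] [131 132 131 128 135 153 157 158 161 124  75  75  71  62  74  47  45  43]
s0 0.03 [-95.0, -86.0, -85.0, -78.0, -42.0] [130 128 129 130 133 154 159 159 161 120  73  72  70  60  67  39  43  36]
s0 0.06 [-70.5, -42.0] [127 127 128 128 129 152 159 159 159 125  72  71  71  59  67  40  35  38]
s -0.06 [-76.0, -36.5] [137 138 136 133 102  76  74  70  70 101 140 175 197 201 201 188 170 155]
s -0.03 [-76.0, -36.5, -12.0] [136 137 136 134  99  75  76  70  61 100 140 174 197 186 115  51  45  44]
s 0.03 [-76.5, -37.0, -12.5] [133 134 133 131 102  74  75  71  68  98 140 176 199 183 108  49  44  40]
s 0.06 [-77.0, -36.0, -13.0] [133 131 132 130  98  76  75  74  67  94 139 174 200 183 108  43  36  40]
```

```bash
cat >>h.py <<'E'
def pick(m,yaw):
    set_gripper(.42); 
    r=best([*m,.10],yaw); r1=best([*m,.10],yaw+np.pi/2)
    move_to([*m,.10],r1); print("dn",line_to([*m,.011],rate=.12,threshold=12))
    set_gripper(0,8); print("gap",read_finger_gap()*91); set_gripper(.42)
    line_to([*m,.05],rate=.2); move_to([*m,.05],r); print("dn",line_to([*m,.011],rate=.12,threshold=12))
    set_gripper(0,40); print("gap",read_finger_gap()*91,read_time())
    line_to([*m,.13],rate=.2); return r
def insert(n,r):
    move_to([*n,.13],r); line_to([*n,.055],rate=.15); wait(.2)
    hit=line_to([*n,.037],rate=.04,threshold=10); print("ins",hit,np.array(read_position()).round(4),np.array(read_force()).round(1),read_time()); return hit
E
python3 - <<'E'
from h import *
r=pick(np.array([.4302,-.2914]),YAW)
insert(O-.04*Y,r)
E
```

```text
dn False
gap 15.939718406607698
dn False
gap 15.051427510523046 19.2833
ins True [0.6242 0.0028 0.0372] [-0.7 -0.1  7.5] 22.6583
```

```bash
python3 - <<'E'
from h import *
e=read_position(); set_gripper(.42); line_to([e[0],e[1],.15],rate=.2)
r=pick(np.array([.5948,.2945]),np.radians(33))
t=capture("top");s=capture("scene")
a=cv2.resize(t["image"][130:230,200:300],None,fx=4,fy=4,interpolation=2);b=cv2.resize(s["image"][195:295,210:310],None,fx=4,fy=4,interpolation=2)
cv2.imwrite("pics/c3.png",np.hstack([a,b])[:,:,::-1]);print(read_time(),read_position(),read_joint_pos())
E
```

```text
dn False
gap 15.890963817081614
dn True
gap 16.075131740307572 30.0417
30.9 [0.59386454 0.29412425 0.12823021] [ 3.69810937e-01  6.32579638e-01  1.33416764e+00 -1.75083711e-05
  1.18053453e+00  1.36451854e+00]
```

View pics/c3.png

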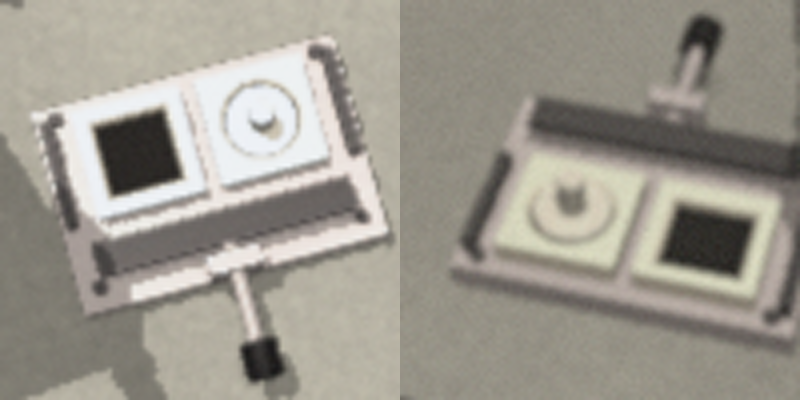

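The round mount is seated concentrically in its pocket (top crop (262,118)). The square descent stopped early on a touch, so I'll insert with force checks.

```bash
python3 - <<'E'
from h import *
n=O+.04*Y; set=0
r=best([*n,.13],YAW)
line_to([*n,.13],rate=.25); 
insert(n,r)
t=capture("top");s=capture("scene")
a=cv2.resize(t["image"][130:230,200:300],None,fx=4,fy=4,interpolation=2);b=cv2.resize(s["image"][195:295,210:310],None,fx=4,fy=4,interpolation=2)
cv2.imwrite("pics/c4.png",np.hstack([a,b])[:,:,::-1]);print(read_time(),read_ee_rot(),r)
E
```

```text
ins False [0.6025 0.0797 0.0368] [-0.  -0.1 -0. ] 33.7583
33.8583 [3.11192381e+00 4.30635413e-01 3.01872202e-04] [3.11194155e+00 4.30609124e-01 2.63672043e-17]
```

View pics/c4.png

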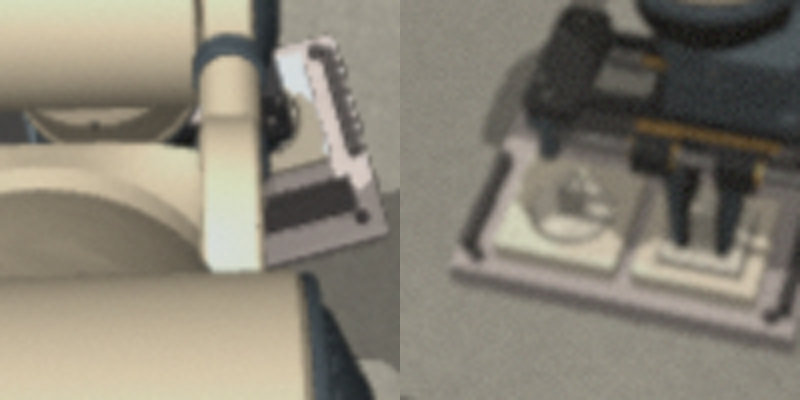

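The square mount is entering its pocket (scene crop (705,255)). I'll nudge it down, release and look.

```bash
python3 - <<'E'
from h import *
n=O+.04*Y
print(line_to([*n,.0355],rate=.02,threshold=8),read_position(),read_force())
set_gripper(.42); line_to([*n,.14],rate=.2)
k=O-.147*X; move_to([*(k-.08*X),.2],best([*k,.2],YAW))
t=capture("top");s=capture("scene")
a=cv2.resize(t["image"][130:230,200:300],None,fx=4,fy=4,interpolation=2);b=cv2.resize(s["image"][195:295,210:310],None,fx=4,fy=4,interpolation=2)
cv2.imwrite("pics/c5.png",np.hstack([a,b])[:,:,::-1]);print(read_time())
E
```

```text
False [0.60262719 0.0796924  0.03549655] [-0.97100946 -0.2777568  -0.90398752]
36.3667
```

View pics/c5.png

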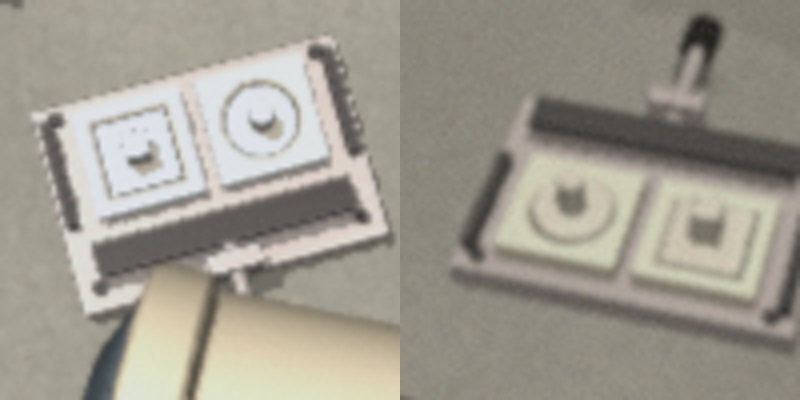

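Both mounts look flush in their pockets. I'll check the square's seating by touching its stub top, then push the slide home.

```bash
python3 - <<'E'
from h import *
n=O+.04*Y; r=best([*n,.1],YAW)
set_gripper(0,20); move_to([*n,.1],r); line_to([*n,.068],rate=.15); wait(.2)
print("press",line_to([*n,.0575],rate=.03,threshold=8),read_position()[2],np.array(read_force()).round(1))
line_to([*n,.12],rate=.2)
k=O-.148*X+.0005*Y; move_to([*k,.12],r); set_gripper(.5)
print(line_to([*k,.021],rate=.12,threshold=15)); set_gripper(0,40); f0=np.array(read_force())
print("gap",read_finger_gap()*91,f0.round(1))
for d in list(range(6,31,12))+list(range(31,43,2)):
    line_to([*(k+.001*d*X),.021],rate=.05); f=np.array(read_force())-f0
    x=(np.array(read_position()[:2])-k)@X*1000
    print(d,x.round(2),(f[:2]@X).round(1),(f[:2]@Y).round(1),read_time())
    if f[:2]@X<-22: break
E
```

```text
press True 0.06025110685446716 [-3.   0.6 10.1]
False
gap 23.16644087669721 [-0.2 -1.   6.2]
6 6.84 2.9 1.6 42.6083
18 18.88 4.2 0.8 43.0
30 30.86 3.1 -0.4 43.3917
31 31.31 0.5 -1.3 43.6417
33 33.23 0.0 -1.6 43.8917
35 35.22 -0.6 -1.6 44.1417
37 35.26 -11.7 -5.8 44.3917
39 35.27 -23.0 -12.1 44.6417
```

```bash
python3 - <<'E'
from h import *
k=O-.148*X+.0005*Y
line_to([*(k+.0356*X),.021],rate=.05); set_gripper(.5); e=read_position(); line_to([e[0],e[1],.14],rate=.2)
move_to([.38,-.2,.22],read_ee_rot())
t=capture("top");s=capture("scene")
a=cv2.resize(t["image"][130:230,200:300],None,fx=4,fy=4,interpolation=2);b=cv2.resize(s["image"][195:295,210:310],None,fx=4,fy=4,interpolation=2)
c=cv2.resize(t["image"],(266,200));d=cv2.resize(s["image"],(534,400))[60:260]
cv2.imwrite("pics/c6.png",np.vstack([np.hstack([a,b]),np.hstack([c,d])])[:,:,::-1]);print(read_time())
for n,c in(("t",t),("s",s)):
    u,v=((262,207) if n=="t" else (282,212)); q=blob(c,u,v,10,60,dark=True); m=cv2.minAreaRect((ray(c,q,.045)*1000).astype(np.float32)); print(((np.array(m[0])/1000-O)@np.c_[X,Y]*1000).round(1))
E
```

```text
47.2833
[-1.117e+02  1.000e-01]
[-113.6    1.5]
```

View pics/c6.png

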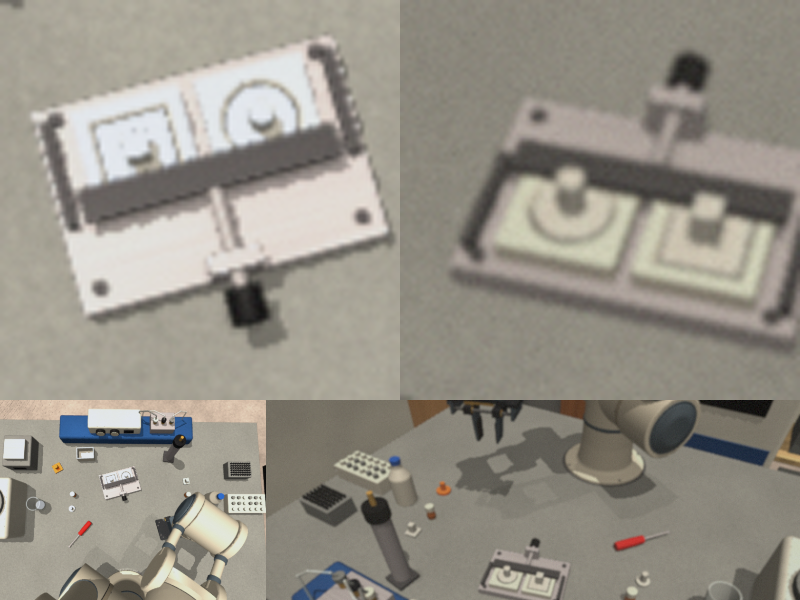

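The slide is home: the knob is at stage x ≈ -112, and the bar lies across both seated mounts. The other objects are where they were.

```bash
python3 -c "
from rig import *
wait(.3); print(finish_job())"
```

```text
the job is handed in; nothing more can be done
None
```

I pulled the slide out to its stop, set both large mounts in their pockets (they look flush in the last picture), pushed the slide fully home, and handed the job in at about 48 s; nothing else looks moved.

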